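Reset a tripped breaker behind a push-latch cover

ROBOT

A 6-joint arm with a two-finger parallel gripper is mounted at the origin on a cart in front of the work surface, level with it; the furniture and walls round the work are solid. World frame = base frame: x ahead of the robot, y to its left, z up, the work surface at z = 0. Lengths are in mm, angles in rad, forces in N, time in s.
With the tool pointing down it reaches from about 325 to 900 mm from the base axis. Payload 3.5 kg.
Tool frame: the origin (TCP) lies between the finger pads; the fingertips stand robot.nose_length ahead of it and the grasp point (between the pads) lies 6 mm ahead of it (robot.nose_length is the distance from the TCP to the fingertips, in mm); z points along the fingers, y is the line along which they close (so a half turn about z gives the same grasp; the last joint's range is limited). The gripper opens to 85 mm and grips with 20 to 120 N. Pads are 22 mm wide; open, the fingers measure 114 mm over their backs; the gripper's body (76 mm by 85 mm) begins 54 mm behind the grasp point. The pads swing forward as they close: fully open they stand 13 mm farther back than shut.
Start: joints at [1.226, 0.276, -0.026, 1.268, 0, 1.467], TCP at [149.663, 606.814, 224.813] pointing down, gripper open.
Joint ranges: [-3.12, 3.12], [-0.85, 1.88], [-1.08, 1.24], [-1.95, 2.15], [-1.57, 1.53], [-3.14, 3.14]. Speed limits (rad/s): [2.57, 2.57, 3.14, 3.14, 3.14, 3.14].

INTERFACE

Orientations are given as a unit quaternion [x, y, z, w].
In Python, from plant import robot gives the robot as it stands.
- The arm moves only by the shell command python3 -m jog 'ROWS' [OPENING] [FORCE]. ROWS is JSON, a list of rows, each a list of 4 numbers: the shift along the tool's x, y, z in units of 40 mm (1.0 is 40 mm), then the turn about the tool's z in units of 5 degrees (1.0 is 5 degrees). A call has 1 to 10 rows; each row shifts and turns the commanded pose from where the row before left it, along the tool's axes as they then stand; what a row does not reach is not made up. A row lasts 1/12 s, in which the tool goes at most 41.7 mm and 7.16 degrees, less where a joint would pass 70% of its speed; a pose out of reach is approached as far as the arm can. A call is refused whole if a number of a shift passes 1 or a number of a turn 1, either way. A call with a gripper value outside its range is refused whole. OPENING is the opening, from -1 (shut) to 1 (fully open), set as the call begins (- or left out, the last holds). The fingers move at their own pace and stop on an object; FORCE is the grip in N (left out, the last holds). Time passes only in rows, so rows that do not move let the fingers close. It gives the time, the measured TCP pose, the force, the opening and the grip force at its end, in the units of the state.
- robot.state(): the state, without advancing time (a new reading comes with each control period).
- robot.read_camera(name): name is "side" or "top" or "wrist"; returns a dict with "pixels" (400x640x3 uint8, red, green, blue), "mtx" (3x3 intrinsics, pixels), "camera_from_world" (4x4, takes a point from world to camera coordinates). Camera axes: x right, y up, looking along -z (the intrinsics and any distortion apply to the point x, -y, -z); pixel columns grow to the right and rows downward; lengths in mm; the calibration is good to about 2 mm. The wrist camera is an equidistant fisheye: a pixel r from the principal point sees the ray r / f radians off the axis. A picture is of the moment at which its call begins. There is no depth.
- robot.finish_job(): hands the job in; it is judged then, once.
The state is a dict: "t": time; "joint_positions": joint angles; "qd": joint speeds; "joint_efforts": joint torques, N m; "position": TCP position; "tool_rot": TCP orientation; "wrist_force": force on the tool from outside, world axes, zero at the start; "moment": the same for the moment, N m; "finger_gap": finger opening in mm; "gripper_force": force on a finger pad.
Only numpy, scipy, OpenCV 4.12 (cv2) and the standard library are available. Lean on these libraries where they do the work, as an engineer would, in place of code of your own. Each camera call takes 0.05 s, during which the arm holds its last target. There are 200 camera calls.

TASK

One of the three breakers under the windowed cover of the sloping grey box has tripped: its toggle leans to the front of the box, the others to the rear. Press the cover's front edge once so that the push latch lets go and the cover springs fully up by itself, push the tripped toggle over to the rear so that it stands like the other two, then push the cover down again and press its front edge until the latch catches and it stays shut. Work with the fingertips only: grip and lift nothing, leave the other two breakers on, and leave the screwdriver, mug, tape roll and dropper bottle beside the box where they are.

Things in the scene. Friction and masses are not known exactly. Their poses are not given: they have to be found in the camera images.
- breaker_box: Grey box screwed to the bench: 188 mm deep (x), 230 mm wide over its lugs (y). Origin: centre of its underside; x points level to its rear (away from the robot), z up. Top panel slopes up to the rear at 0.26 rad: 58 mm high in front, 84 mm mid, 108 mm at the rear. A conduit elbow, 70 mm high, ends 160 mm behind the origin. Under the cover a well 106 mm long (slope) by 128 mm wide, 34 mm deep.
- cover_hinge (a point): Middle of the cover's hinge axis, which runs along the box's y at the well's rear edge, 95 mm above the bench; fixed. Open, the cover leans back over the box's rear; to shut it, reach behind it and push its outer (rear) face to the front and down, then press the front edge. A black latch tongue hangs 32 mm out of its inner face near the front edge; its housing fills the well's front 24 mm.
- cover (a joint): Hinge angle, rad: 0 latched, flush; 2.3 fully open, 0.47 past upright; -0.08 pressed in on its stop. Plate 4 x 102 x 124 mm. A spring always pushes it open (1.5 N at the front edge when shut; up in 1 to 2 s), so unlatched it follows the finger. Push-push latch: each full press to the stop (8 mm, 3 N, then hard) and release frees a latched cover or catches a lowered one, so press just once.
- cover_press (a point): Point to press: outer face of the cover over the latch, at the thumb ribs, mid width, 98 mm from the hinge, 8 mm from the front edge; moves with the cover. Its z points out of the outer face. After the press draw the hand back to the front: the cover swings up through the space above the box. Press with closed fingers: open ones reach over the frame.
- cover_edge (a point): Middle of the cover's front (free) edge, on the outer face, 106 mm from the hinge; moves with the cover.
- toggle_a (a joint): Toggle of the breaker that starts tripped; which of the three places in the row it has varies. Rad: -0.42 = off or tripped, leaning to the front of the box; +0.42 = on, leaning to the rear. Snaps over centre; about 2 N at the tip to push over.
- toggle_b (a joint): Toggle of a breaker that starts on and must stay on. Rad: -0.42 = off or tripped, leaning to the front of the box; +0.42 = on, leaning to the rear. Snaps over centre; about 2 N at the tip to push over.
- toggle_c (a joint): Toggle of a breaker that starts on and must stay on. Rad: -0.42 = off or tripped, leaning to the front of the box; +0.42 = on, leaning to the rear. Snaps over centre; about 2 N at the tip to push over.
- toggle_a_tip (a point): Middle of the tip of toggle a: black lever 19 mm wide (along the box's y), 6 to 9 mm thick, standing 17 mm out of its white breaker, tip about 11 mm below the panel's plane. It pivots 21.5 mm below this point; the tip travels 17 mm from off to on, along the slope. The three breakers stand 38 mm apart in a row along the box's y.
- toggle_b_tip (a point): Middle of the tip of toggle b: black lever 19 mm wide (along the box's y), 6 to 9 mm thick, standing 17 mm out of its white breaker, tip about 11 mm below the panel's plane. It pivots 21.5 mm below this point; the tip travels 17 mm from off to on, along the slope. The three breakers stand 38 mm apart in a row along the box's y.
- toggle_c_tip (a point): Middle of the tip of toggle c: black lever 19 mm wide (along the box's y), 6 to 9 mm thick, standing 17 mm out of its white breaker, tip about 11 mm below the panel's plane. It pivots 21.5 mm below this point; the tip travels 17 mm from off to on, along the slope. The three breakers stand 38 mm apart in a row along the box's y.
- screwdriver: Bystander: cross-head screwdriver 192 mm long, 30 mm high, lying left of the box. Origin: centre of its underside.
- mug: Bystander: mug, 82 mm across, 97 mm high, left of the box. Origin: centre of its underside.
- tape: Bystander: roll of adhesive tape lying flat, 100 mm across, 24 mm high, left rear of the box. Origin: centre of its underside.
- dropper: Bystander: dropper bottle, 35 mm across, 112 mm high, standing right of the box. Origin: centre of its underside.

How it is judged:
By the outcome, as a careful person would: the job done as asked, in the order asked, and still so for the second after the job is handed in, with the robot touching nothing.
It also fails if it takes over 58 s, if anything falls off the work surface, if the arm or the gripper's body presses on something with over 40 N, if the wrist force passes 120 N, or if a joint passes its speed limit or range.

## Working session

There is one attempt and no reset: what is moved stays moved. The work goes in short steps, Python scripts to look and compute and a shell command to move; the robot and the scene stay as the last step left them, time stands still between calls to the robot, and variables do not carry over. Pictures are saved under pics/ and viewed, at most 10 in all, crops included, and the job is handed in when it is done.

```bash
mkdir -p pics; ls; python3 - <<'E'
from plant import robot
import cv2,numpy as np
s=robot.state();print(s,robot.nose_length)
for n in("side","top"):
    c=robot.read_camera(n);cv2.imwrite(f"pics/{n}0.png",c["pixels"][:,:,::-1])
    np.savez(f"{n}0.npz",**c);print(n,c["mtx"].round(1).tolist(),c["camera_from_world"].round(3).tolist(),c.keys())
E
```

```text
pics
{'t': 0.0, 'joint_positions': array([ 1.22563105e+00,  2.77155906e-01, -2.78832239e-02,  1.26798838e+00,
        3.13187280e-07,  1.46736958e+00]), 'qd': array([-0.00075305, -0.00135785, -0.00015987,  0.00010687,  0.00046463,
       -0.0004451 ]), 'joint_efforts': array([ 1.31948553e-03, -4.45508730e+01,  2.95202637e+01,  1.63268996e-02,
       -1.69285304e-04, -4.86625012e-06]), 'position': array([149.37721556, 606.07546555, 223.64437965]), 'tool_rot': array([ 1.20575100e-01,  9.92703582e-01, -1.08761031e-03, -2.48282185e-04]), 'wrist_force': array([-0.31631679, -0.14844165, -0.13694209]), 'moment': array([-0.02177015, -0.00378971,  0.04434835]), 'gripper_force': 0.0, 'finger_gap': 85.59968205682182} 25.0
side [[419.9, 0.0, 326.4], [0.0, 419.9, 200.4], [0.0, 0.0, 1.0]] [[0.999, -0.054, -0.01, -544.16], [0.044, 0.671, 0.74, -204.381], [-0.033, -0.739, 0.673, -872.026], [0.0, 0.0, 0.0, 1.0]] dict_keys(['pixels', 'mtx', 'camera_from_world'])
top [[474.4, 0.0, 320.1], [0.0, 474.4, 204.8], [0.0, 0.0, 1.0]] [[-0.012, -1.0, -0.012, 173.473], [0.999, -0.013, 0.042, -545.17], [-0.042, -0.011, 0.999, -1064.918], [0.0, 0.0, 0.0, 1.0]] dict_keys(['pixels', 'mtx', 'camera_from_world'])
```

View pics/side0.png

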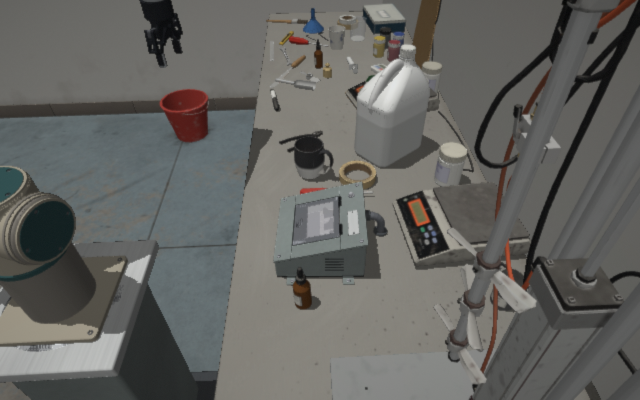

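View pics/top0.png

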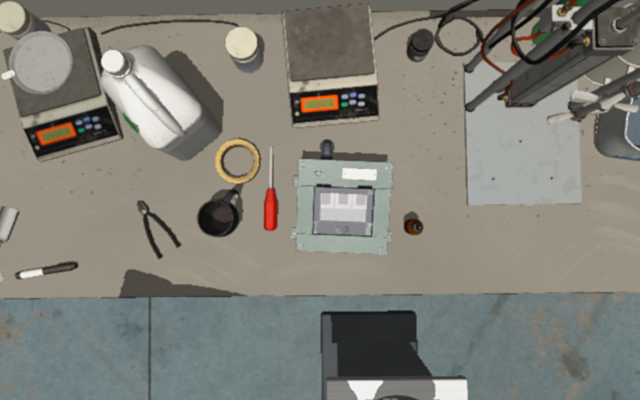

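Side: box at about (325,235), dropper at (302,292). Top: box centred at about (344,205), cover at (343,210), dropper at (413,227), and screwdriver, mug and tape to its left. I'll enlarge the box in both views.

```bash
python3 - <<'E'
import cv2,numpy as np
a=np.load("top0.npz")["pixels"][140:265,285:405,::-1]
b=np.load("side0.npz")["pixels"][175:300,265:395,::-1]
cv2.imwrite("pics/crop0.png",cv2.hconcat([cv2.resize(a,(400,417),interpolation=2),cv2.resize(b,(400,417),interpolation=2)]))
E
```

```text
(no output)
```

View pics/crop0.png

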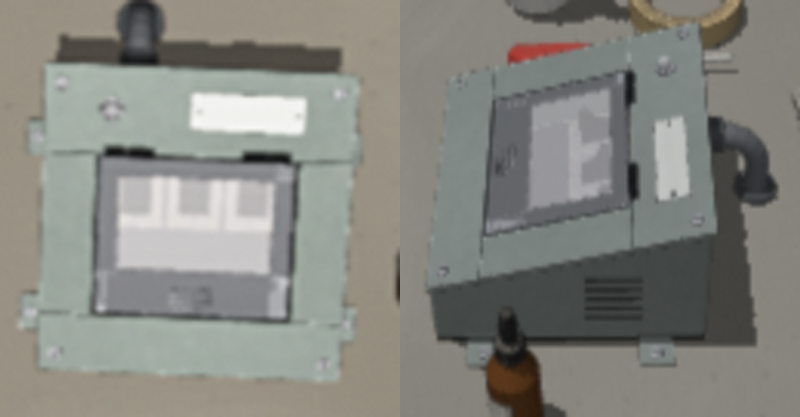

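Top crop: cover corners at (100,155), (297,160), (93,312), (289,320); panel corners at (47,65), (357,77), (40,367), (340,380). Side crop: cover corners are front-left (497,100), rear-left (630,72), front-right (486,235), rear-right (628,210).

```bash
cat > h.py <<'E'
import numpy as np
from scipy.spatial.transform import Rotation as R
def ray(c,uv):
    K=c["mtx"];T=c["camera_from_world"]
    d=np.linalg.solve(K,[uv[0],uv[1],1.]);d=np.array([d[0],-d[1],-d[2]])
    return -T[:3,:3].T@T[:3,3],T[:3,:3].T@d
def proj(c,p):
    q=c["camera_from_world"][:3]@np.append(p,1);q=c["mtx"]@np.array([q[0],-q[1],-q[2]]);return q[:2]/q[2]
def at_z(c,uv,z):
    o,d=ray(c,uv);return o+d*(z-o[2])/d[2]
E
python3 - <<'E'
from h import *
from scipy.optimize import least_squares
T=dict(np.load("top0.npz"));S=dict(np.load("side0.npz"))
t=lambda u,v:(u/3.3333+285-.35,v/3.336+140-.35)
s=lambda u,v:(u/400*130+265-.35,v/417*125+175-.35)
top=[t(*p) for p in[(100,155),(297,160),(93,312),(289,320)]]
side=[s(*p) for p in[(630,72),(628,210),(497,100),(486,235)]]
panel=[t(*p) for p in[(47,65),(357,77),(40,367),(340,380)]]
for n,c,P in(("top",T,top),("side",S,side)):
    Q=np.array([at_z(c,p,z) for p,z in zip(P,(95,95,68,68))])
    print(n,Q.round(1).tolist(),"mid rear",Q[:2].mean(0).round(1),"front",Q[2:].mean(0).round(1),
     "yaw",np.arctan2(*(Q[[0,2]].mean(0)-Q[[1,3]].mean(0))[[0,1]]*[-1,1]).round(3), "w",np.linalg.norm(Q[0]-Q[1]),"d",np.linalg.norm(Q[:2].mean(0)-Q[2:].mean(0)))
Q=np.array([at_z(T,p,z) for p,z in zip(panel,(108,108,58,58))]);print("panel",Q.round(1).tolist(),Q.mean(0))
v=Q[:2].sum(0)-Q[2:].sum(0);print("yaw",np.arctan2(v[1],v[0]))
v=Q[[0,2]].sum(0)-Q[[1,3]].sum(0);print("yaw",np.arctan2(-v[0],v[1]))
for n,uv,z in(("dropper",(413,227),112),("mug",(218,217),97)):print(n,at_z(T,uv,z))
E
```

```text
top [[583.3, 176.8, 95.0], [578.5, 52.9, 95.0], [484.2, 183.1, 68.0], [477.5, 57.0, 68.0]] mid rear [580.9 114.8  95. ] front [480.8 120.1  68. ] yaw -0.046 w 123.99236197686449 d 103.73977831036457
side [[879.3, 156.6, 95.0], [839.3, 31.7, 95.0], [786.0, 163.7, 68.0], [750.0, 40.9, 68.0]] mid rear [859.3  94.1  95. ] front [768.  102.3  68. ] yaw -0.298 w 131.1225994847394 d 95.55156940212147
panel [[638.8, 208.9, 108.0], [628.7, 16.1, 108.0], [448.7, 218.3, 58.0], [438.1, 23.7, 58.0]] [538.58084205 116.73004798  83.        ]
yaw -0.044458444115938925
yaw -0.05365460701294729
dropper [495.11791875 -24.41883005 112.        ]
mug [520.87716069 380.0419039   97.        ]
```

```bash
python3 - <<'E'
from h import *
S=dict(np.load("side0.npz"))
s=lambda u,v:((u-400)/400*130+265-.35,v/417*125+175-.35)
P=[s(*p) for p in[(630,72),(628,210),(497,100),(486,235)]]
Q=np.array([at_z(S,p,z) for p,z in zip(P,(95,95,68,68))]);print(Q.round(1).tolist(),Q[:2].mean(0),Q[2:].mean(0))
c,s_=np.cos(-.048),np.sin(-.048)
E
python3 -c "
from plant import robot
from scipy.spatial.transform import Rotation as R
s=robot.state();print(R.from_quat(s['tool_rot']).as_matrix().round(3),s['t'])"
```

```text
[[585.0, 175.8, 95.0], [573.9, 48.5, 95.0], [485.0, 183.2, 68.0], [477.4, 58.0, 68.0]] [579.47657647 112.11261907  95.        ] [481.19287773 120.6292671   68.        ]
[[-0.971  0.239 -0.001]
 [ 0.239  0.971 -0.002]
 [ 0.    -0.002 -1.   ]] 0.1
```

```bash
cat >> h.py <<'E'
HINGE=np.array([581.5,114.6,95.]);YAW=-.048
bx=np.array([np.cos(YAW),np.sin(YAW),0]);by=np.array([-np.sin(YAW),np.cos(YAW),0])
def box(x,y,z): return HINGE*[1,1,0]+x*bx+y*by+np.array([0,0,z])   # rel. hinge, z world
def go(p,tip=True):
    "units of tool shift that bring the tool to p (fingertip height in p)"
    from plant import robot
    s=robot.state();M=R.from_quat(s["tool_rot"]).as_matrix()
    d=p-s["position"]+np.array([0,0,25 if tip else 0])
    q=s["position"]-HINGE
    print("t",round(s["t"],2),"box x,y",(q@bx).round(1),(q@by).round(1),"tipz",(s["position"][2]-25).round(1),"F",s["wrist_force"].round(1),
      "shift/40",(M.T@d/40).round(3),"turn/5",np.degrees(R.from_matrix(M.T@np.column_stack([-bx,by,[0,0,-1.]])).as_rotvec()[2]).round(2)/5)
E
python3 -m jog '[[0,-0.5,0,-0.74],[-0.3,-0.9,0,-0.74],[-0.4,-0.9,0,-0.74],[-0.6,-0.8,0,0],[-0.6,-0.8,0,0],[-0.6,-0.8,0,0],[-0.6,-0.8,0,0],[-0.6,-0.8,0,0],[-0.6,-0.8,0,0],[-0.6,-0.8,0,0]]' -1 20
python3 -c "
from h import *
go(box(-88,0,120))"
```

```text
t: 0.93
position: [319.5, 278.6, 224.6]
tool_rot: [0.024, 1.0, -0.0, -0.0]
wrist_force: [1.1, 1.0, 0.2]
finger_gap: -0.2
gripper_force: 0.0
t 0.93 box x,y -269.6 151.2 tipz 199.6 F [1.1 1.  0.2] shift/40 [-4.539 -3.783  1.989] turn/5 0.006
```

```bash
python3 -m jog '[[-0.7,-0.65,0.2,0],[-0.7,-0.65,0.2,0],[-0.7,-0.65,0.2,0],[-0.7,-0.65,0.2,0],[-0.7,-0.6,0.3,0],[-0.7,-0.45,0.4,0],[-0.3,0,0.2,0],[0,0,0,0],[0,0,0,0]]'
python3 -c "
from h import *
go(box(-88,0,80))
from plant import robot
import cv2
for n in('wrist','side'):
  c=robot.read_camera(n);np.savez(n+'1.npz',**c)
a=cv2.resize(np.load('wrist1.npz')['pixels'],(480,300));b=cv2.resize(np.load('side1.npz')['pixels'][150:300,250:410],(320,300))
cv2.imwrite('pics/c1.png',cv2.hconcat([a,b])[:,:,::-1])
"
```

```text
t: 1.68
position: [491.3, 125.5, 155.8]
tool_rot: [0.025, 1.0, -0.0, -0.001]
wrist_force: [-0.0, 0.5, 0.1]
finger_gap: 0.0
gripper_force: 0.0
t 1.68 box x,y -90.6 6.6 tipz 130.8 F [-0.   0.5  0.1] shift/40 [-0.069 -0.164  1.27 ] turn/5 -0.014000000000000002
```

View pics/c1.png

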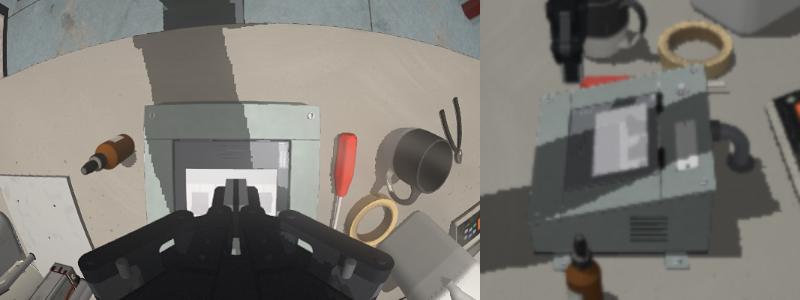

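Wrist picture: fingertips at (236,185) over the cover, whose front edge is at row 140 and mid column about 232, so they need to go a little to the right of the box. The side view shows the box undisturbed. Next I descend to just above the cover.

```bash
python3 -m jog '[[-0.07,-0.16,0.6,0],[0,0,0.5,0],[0,0,0.1,0],[0,0,0,0],[0,0,0,0]]'
python3 -c "
from h import *
go(box(-88,0,74.5))"
```

```text
t: 2.2
position: [494.2, 120.1, 109.7]
tool_rot: [0.023, 1.0, 0.0, 0.0]
wrist_force: [1.0, -0.2, 0.1]
finger_gap: 0.2
gripper_force: 0.0
t 2.2 box x,y -87.4 1.3 tipz 84.7 F [ 1.  -0.2  0.1] shift/40 [ 0.014 -0.032  0.254] turn/5 0.012
```

```bash
for i in 1 ; do python3 -m jog '[[0,0,0.1,0],[0,0,0.1,0],[0,0,0.05,0],[0,0,0,0],[0,0,0,0]]'; done
```

```text
t: 2.62
position: [494.5, 119.5, 98.8]
tool_rot: [0.024, 1.0, -0.0, -0.0]
wrist_force: [0.6, -0.1, -0.5]
finger_gap: 0.3
gripper_force: 0.0
```

```bash
python3 -m jog '[[0,0,0.05,0],[0,0,0.05,0],[0,0,0,0],[0,0,0,0]]'
```

```text
t: 2.95
position: [494.3, 119.4, 94.6]
tool_rot: [0.024, 1.0, -0.0, -0.0]
wrist_force: [-0.5, -0.9, 0.2]
finger_gap: -0.1
gripper_force: 0.0
```

```bash
python3 -m jog '[[0,0,0.05,0],[0,0,0.0,0],[0,0,0,0]]'
```

```text
t: 3.2
position: [494.4, 119.4, 92.7]
tool_rot: [0.024, 1.0, -0.0, -0.0]
wrist_force: [0.4, -0.1, 0.4]
finger_gap: -0.2
gripper_force: 0.0
```

```bash
python3 -m jog '[[0,0,0.05,0],[0,0,0.0,0],[0,0,0,0]]'
```

```text
t: 3.45
position: [494.4, 119.4, 90.7]
tool_rot: [0.024, 1.0, -0.0, -0.0]
wrist_force: [-1.7, -0.3, -0.3]
finger_gap: 0.1
gripper_force: 0.0
```

```bash
python3 -c "
from h import *
from plant import robot
import cv2
for n in('top','side'):
  c=robot.read_camera(n);np.savez(n+'2.npz',**c)
a=cv2.resize(np.load('top2.npz')['pixels'][140:265,285:405],(400,417));b=cv2.resize(np.load('side2.npz')['pixels'][175:300,265:390],(400,417))
cv2.imwrite('pics/c2.png',cv2.hconcat([a,b])[:,:,::-1])
print(robot.state()['wrist_force'],robot.state()['position'])
"
```

```text
[-0.08934368  0.79713911  0.06467454] [494.4957523  119.47282124  90.82085302]
```

View pics/c2.png

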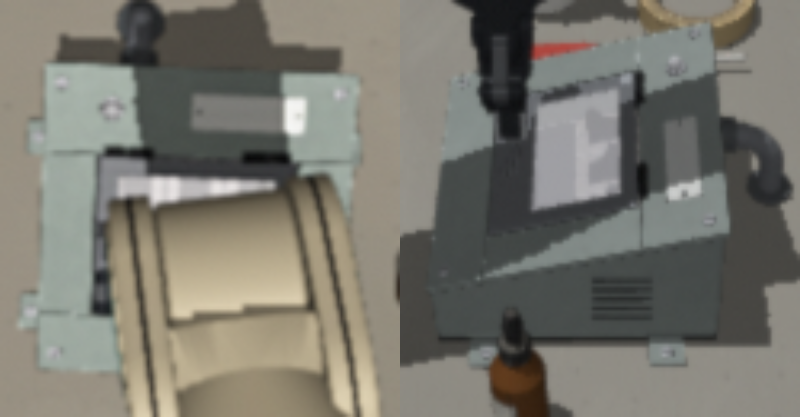

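```bash
python3 -c "
from h import *
S=dict(np.load('side2.npz'))
for z in (60,65.7,70,75,80):
  u,v=proj(S,[494.4,112,z]);print(z,(u+.35-265)/125*400+400,(v+.35-175)/125*417)
print([((proj(S,box(-102.5,0,68))[i]+.35-o)/125*k) for i,o,k in((0,265,400),(1,175,417))])
"; python3 -m jog '[[0,0,0.05,0],[0,0,0.0,0],[0,0,0,0]]'
```

```text
60 515.205815667159 180.94390964227193
65.7 514.7808376669403 174.9641223410756
70 514.4579065479314 170.42021794222026
75 514.0798539602658 165.10070949297477
80 513.6990292886518 159.74219556018943
[np.float64(92.44160025091914), np.float64(165.47179015304474)]
t: 3.8
position: [494.3, 119.4, 88.7]
tool_rot: [0.024, 1.0, -0.0, -0.0]
wrist_force: [0.4, -0.4, -0.2]
finger_gap: 0.1
gripper_force: 0.0
```

```bash
python3 -c "
from h import *
from plant import robot
import cv2
S=robot.read_camera('side');W=robot.read_camera('wrist')
g=lambda a:(255*(a/255.)**.5).astype('uint8')
a=cv2.resize(g(S['pixels'][190:260,270:345]),(450,420),interpolation=2);b=cv2.resize(g(W['pixels'][150:290,230:400]),(350,288));b=cv2.copyMakeBorder(b,0,132,0,0,0)
cv2.imwrite('pics/c3.png',cv2.hconcat([a,b])[:,:,::-1])
print(W['mtx'],W['camera_from_world'])
np.savez('w3.npz',**W)
"
```

```text
[[309.70691629   0.         314.25224591]
 [  0.         309.70691629 197.75124813]
 [  0.           0.           1.        ]] [[ 4.86882529e-02  9.98814004e-01  1.96247487e-04 -1.43882220e+02]
 [-9.56820975e-01  4.66976286e-02 -2.86902342e-01  4.66056559e+02]
 [-2.86571241e-01  1.37810001e-02  9.57959815e-01 -1.08921340e+02]
 [ 0.00000000e+00  0.00000000e+00  0.00000000e+00  1.00000000e+00]]
```

View pics/c3.png

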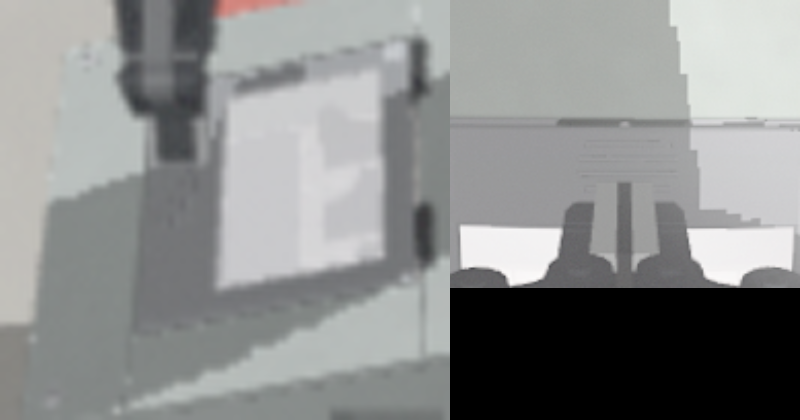

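The side view has the tip at (299,217) and the ribs at (300,222). The wrist view puts the tip just behind the ribs. So the tip still looks clear of the cover, and I'll triangulate it.

```bash
python3 -c "
from h import *
W=dict(np.load('w3.npz'));S=dict(np.load('side2.npz'))
def wray(uv):
  K=W['mtx'];T=W['camera_from_world'];a=(np.array(uv)-K[:2,2])/K[0,0];r=np.hypot(*a);d=np.array([a[0]/r*np.sin(r),-a[1]/r*np.sin(r),-np.cos(r)])
  return -T[:3,:3].T@T[:3,3],T[:3,:3].T@d
wp=lambda u,v:(230+(u-450)*170/350,150+v*140/288)
def tri(a,b):
  A=[];y=[]
  for o,d in(a,b):
    d=d/np.linalg.norm(d);P=np.eye(3)-np.outer(d,d);A.append(P);y.append(P@o)
  x=np.linalg.lstsq(np.vstack(A),np.hstack(y),rcond=None)[0];return x.round(1)
sp=lambda u,v:(270+u/6,190+v/6)
print('tip',tri(wray(wp(625,183)),ray(S,sp(175,158))))
print('ribs',tri(wray(wp(627,165)),ray(S,sp(180,195))))
print('edge',tri(wray(wp(627,120)),ray(S,sp(138,237))))
for z in(50,60,70):
  o,d=wray(wp(625,120));print('edge at z',z,(o+d*(z-o[2])/d[2]).round(1))
print('pred ribs side px',proj(S,box(-94.7,0,69.8)))
"
```

```text
tip [491.1 121.3  88.5]
ribs [492.8 121.4  70. ]
edge [480.3 120.1  53.3]
edge at z 50 [485.1 120.9  50. ]
edge at z 60 [481.7 121.   60. ]
edge at z 70 [478.3 121.2  70. ]
pred ribs side px [297.01051708 223.64164311]
```

```bash
python3 -m jog '[[0,0,0.1,0],[0,0,0.1,0],[0,0,0.08,0],[0,0,0,0],[0,0,0,0]]'
```

```text
t: 4.32
position: [494.1, 119.4, 77.1]
tool_rot: [0.024, 1.0, -0.0, -0.001]
wrist_force: [0.3, -0.4, -0.1]
finger_gap: 0.0
gripper_force: 0.0
```

```bash
python3 -m jog '[[0,0,0.05,0],[0,0,0.0,0],[0,0,0,0]]'
```

```text
t: 4.57
position: [494.5, 119.4, 75.6]
tool_rot: [0.024, 1.0, 0.0, -0.0]
wrist_force: [-0.9, 0.3, -0.2]
finger_gap: 0.0
gripper_force: 0.0
```

```bash
python3 -m jog '[[0,0,0.05,0],[0,0,0.0,0],[0,0,0,0]]'
```

```text
t: 4.82
position: [494.4, 119.4, 73.5]
tool_rot: [0.024, 1.0, -0.0, -0.0]
wrist_force: [-0.4, -0.3, -0.0]
finger_gap: -0.2
gripper_force: 0.0
```

```bash
python3 -m jog '[[0,0,0.05,0],[0,0,0.0,0],[0,0,0,0]]'
```

```text
t: 5.07
position: [494.4, 119.4, 71.5]
tool_rot: [0.024, 1.0, -0.0, -0.0]
wrist_force: [-0.2, 0.3, -0.0]
finger_gap: -0.0
gripper_force: 0.0
```

```bash
python3 -m jog '[[0,0,0.05,0],[0,0,0.0,0],[0,0,0,0]]'
```

```text
t: 5.32
position: [494.3, 119.4, 69.5]
tool_rot: [0.024, 1.0, -0.0, -0.0]
wrist_force: [-1.1, -0.1, 0.0]
finger_gap: -0.0
gripper_force: 0.0
```

```bash
python3 -m jog '[[0,0,0.05,0],[0,0,0.0,0],[0,0,0,0]]'
```

```text
t: 5.57
position: [494.8, 119.5, 67.8]
tool_rot: [0.024, 1.0, 0.0, 0.0]
wrist_force: [0.4, 0.6, 1.5]
finger_gap: 0.2
gripper_force: 0.6
```

```bash
python3 -m jog '[[0,0,0.05,0],[0,0,0.05,0],[0,0,0,0]]'
```

```text
t: 5.82
position: [494.8, 119.5, 63.5]
tool_rot: [0.024, 1.0, 0.0, 0.0]
wrist_force: [-0.8, 0.4, 2.5]
finger_gap: -0.1
gripper_force: 0.8
```

```bash
python3 -m jog '[[0,0,0.05,0],[0,0,0.0,0],[0,0,0,0]]'
```

```text
t: 6.07
position: [494.4, 119.5, 61.5]
tool_rot: [0.024, 1.0, 0.0, -0.0]
wrist_force: [0.1, 0.1, 0.7]
finger_gap: 0.1
gripper_force: 0.9
```

```bash
python3 -m jog '[[0,0,0.04,0],[0,0,0.0,0],[0,0,0,0]]'
```

```text
t: 6.32
position: [494.7, 119.5, 60.9]
tool_rot: [0.024, 1.0, 0.0, 0.0]
wrist_force: [-2.3, -0.3, 8.2]
finger_gap: -0.3
gripper_force: 4.0
```

```bash
python3 -m jog '[[0,0,0.04,0],[0,0,0.0,0],[0,0,0,0]]'
```

```text
t: 6.57
position: [494.8, 119.5, 60.6]
tool_rot: [0.024, 1.0, -0.0, 0.0]
wrist_force: [-5.5, -0.8, 15.5]
finger_gap: 0.2
gripper_force: 8.7
```

Hard stop reached. Now I release and draw back to the front.

```bash
python3 -m jog '[[0.1,0,-0.3,0],[0.5,0,-0.6,0],[0.9,0,-0.3,0],[1,0,-0.2,0],[1,0,-0.2,0],[0.5,0,-0.2,0],[0,0,0,0],[0,0,0,0],[0,0,0,0],[0,0,0,0]]'; python3 -m jog '[[0,0,-0.7,0],[0,0,-0.7,0],[0,0,0,0],[0,0,0,0],[0,0,0,0],[0,0,0,0],[0,0,0,0],[0,0,0,0],[0,0,0,0],[0,0,0,0]]'
python3 -c "
from h import *
from plant import robot
import cv2
T=robot.read_camera('top');S=robot.read_camera('side');np.savez('top4.npz',**T);np.savez('side4.npz',**S)
g=lambda a:(255*(a/255.)**.6).astype('uint8')
a=cv2.resize(g(T['pixels'][140:265,285:405]),(400,417),interpolation=2);b=cv2.resize(g(S['pixels'][155:280,270:390]),(400,417),interpolation=2)
cv2.imwrite('pics/c4.png',cv2.hconcat([a,b])[:,:,::-1])
go(box(-70,0,120),0)
"
```

```text
t: 7.4
position: [335.7, 127.2, 130.4]
tool_rot: [0.024, 1.0, 0.0, 0.0]
wrist_force: [0.5, 0.2, -0.5]
finger_gap: -0.1
gripper_force: 0.0
t: 8.23
position: [334.4, 127.1, 186.0]
tool_rot: [0.024, 1.0, -0.0, -0.0]
wrist_force: [-0.6, 0.2, 0.1]
finger_gap: -0.3
gripper_force: 0.0
t 8.33 box x,y -247.3 0.7 tipz 161.2 F [-0.3  0.3  0.2] shift/40 [-4.432 -0.017  1.655] turn/5 0.0
```

View pics/c4.png

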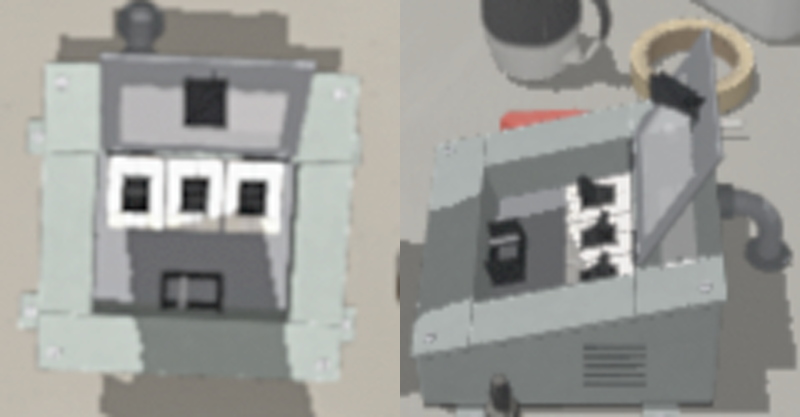

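Top: the cover is open (edge at row 60) and the black toggles are at (137,192), (194,192), (252,197). Side: toggles at (595,192), (600,233), (598,266), with different shapes. I'll enlarge to tell the tripped one.

```bash
python3 -c "
from h import *
import cv2
T=dict(np.load('top4.npz'));S=dict(np.load('side4.npz'))
g=lambda a:(255*(a/255.)**.5).astype('uint8')
a=cv2.resize(g(T['pixels'][185:212,314:372]),(464,216),interpolation=2);b=cv2.resize(g(S['pixels'][205:242,318:342]),(312,481),interpolation=2)
a=cv2.copyMakeBorder(a,0,265,0,0,0)
cv2.imwrite('pics/c5.png',cv2.hconcat([a,b])[:,:,::-1])
for i,(x0,x1) in enumerate(((318,334),(335,351),(352,369))):
  m=T['pixels'][188:208,x0:x1].sum(2);w=np.clip(250-m,0,None);y,x=np.mgrid[188:208,x0:x1];print((x*w).sum()/w.sum(),(y*w).sum()/w.sum())
"
```

```text
77143.00000000036 46781.00000000022
81817.00000000035 47162.000000000204
91057.00000000038 49824.00000000021
```

View pics/c5.png

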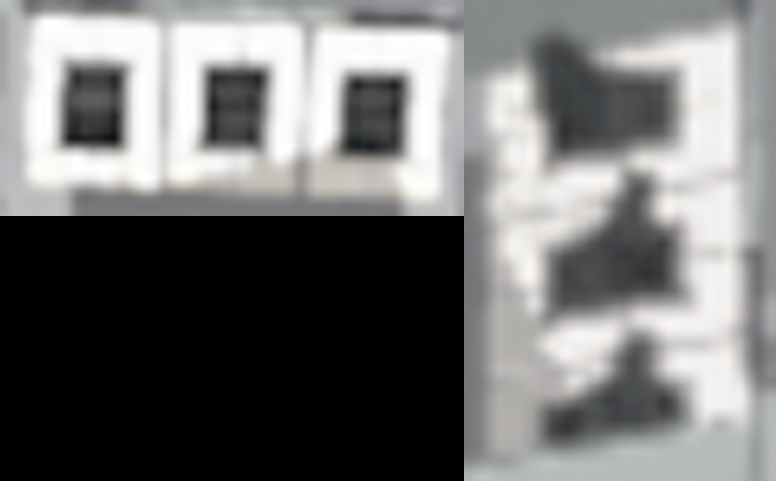

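The side view shows the left toggle (top of the picture, tip at (324.6,208.5)) leaning to the front; the other two lean to the rear. So the tripped one is at box y = +38.

```bash
python3 -c "
from h import *
S=dict(np.load('side4.npz'));T=dict(np.load('top4.npz'))
for uv,y in(((324.6,208.5),38),((331.4,218.5),0),((331.5,231),-38)):
  o,d=ray(S,uv)
  for dy in(0,8):
    p=o+d*((HINGE-o)@by+y+dy)/(d@by);q=p-HINGE;print(y,dy,'box x',(q@bx).round(1),'z',p[2].round(1),'panel z',(95+.266*(q@bx)).round(1))
# toggle slots centres in top view, z~ 95-.266*45-28
for u,v in((93,105),(235,105),(375,113)):
  p=at_z(T,(314+u/8-.4,185+v/8-.4),60);q=p-HINGE;print('slot',(q@bx).round(1),(q@by).round(1))
# white breaker extent rows
for u,v in((93,20),(93,185),(235,22),(235,190)):
  p=at_z(T,(314+u/8-.4,185+v/8-.4),58);q=p-HINGE;print('white',(q@bx).round(1),(q@by).round(1))
go(box(-85,38,140),0)
"
```

```text
38 0 box x -33.4 z 79.0 panel z 86.1
38 8 box x -33.5 z 71.5 panel z 86.1
0 0 box x -18.6 z 84.6 panel z 90.1
0 8 box x -18.5 z 76.7 panel z 90.1
-38 0 box x -18.9 z 85.0 panel z 90.0
-38 8 box x -18.8 z 76.6 panel z 90.0
slot -22.9 39.3
slot -21.5 0.8
slot -22.4 -37.2
white 0.4 40.1
white -44.5 38.5
white 1.2 1.5
white -44.5 -0.1
t 8.33 box x,y -247.3 0.7 tipz 161.2 F [-0.3  0.3  0.2] shift/40 [-4.057  0.933  1.155] turn/5 0.0
```

```bash
python3 -m jog '[[-0.9,0.2,0,0],[-0.9,0.2,0,0],[-0.9,0.2,0.1,0],[-0.9,0.2,0.3,0],[-0.7,0.13,0.6,0],[-0.4,0,0.7,0],[0,0,0.5,0],[0,0,0,0],[0,0,0,0]]'
python3 -c "
from h import *
go(box(-56,38.5,68),0)"
```

```text
t: 9.08
position: [522.6, 155.0, 97.1]
tool_rot: [0.024, 1.0, -0.0, -0.002]
wrist_force: [-1.0, -0.6, 0.9]
finger_gap: 0.2
gripper_force: 0.0
t 9.08 box x,y -60.7 37.5 tipz 72.1 F [-1.  -0.6  0.9] shift/40 [-0.121  0.025  0.726] turn/5 -0.002
```

```bash
python3 -m jog '[[-0.05,0.02,0.2,0],[0,0,0.3,0],[0,0,0.1,0],[0,0,0,0],[0,0,0,0]]'
python3 -c "
from h import *
from plant import robot
import cv2
go(box(-56,38.5,66),0)
S=robot.read_camera('side')
g=lambda a:(255*(a/255.)**.5).astype('uint8')
cv2.imwrite('pics/c6.png',cv2.resize(g(S['pixels'][165:265,280:380]),(500,500),interpolation=2)[:,:,::-1])"
```

```text
t: 9.5
position: [526.5, 156.1, 75.3]
tool_rot: [0.024, 1.0, 0.0, 0.001]
wrist_force: [0.8, 0.1, 0.2]
finger_gap: 0.0
gripper_force: 0.0
t 9.5 box x,y -56.9 38.8 tipz 50.3 F [0.8 0.1 0.2] shift/40 [-0.023 -0.008  0.233] turn/5 0.0
```

View pics/c6.png

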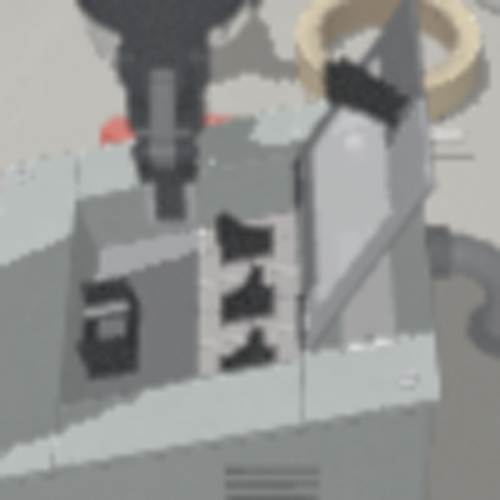

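The fingertip is at (172,218) and the tripped toggle's tip at (222,215), so the gap is about 15 mm. I'll go down and push to the rear.

```bash
python3 -m jog '[[0,0,0.15,0],[0,0,0.05,0],[0,0,0,0],[-0.2,0,0,0],[-0.1,0,0,0],[-0.05,0,0,0],[0,0,0,0],[0,0,0,0]]'
python3 -c "
from h import *
go(box(-34,38.5,67),0)"
```

```text
t: 10.22
position: [538.5, 155.4, 66.4]
tool_rot: [0.024, 1.0, 0.0, -0.002]
wrist_force: [-5.8, 0.9, 5.1]
finger_gap: 0.2
gripper_force: 3.8
t 10.22 box x,y -44.9 38.7 tipz 41.4 F [-5.8  0.9  5.1] shift/40 [-0.273 -0.005 -0.015] turn/5 0.0
```

```bash
python3 -m jog '[[0,0,-0.1,0],[0,0,0,0],[0,0,0,0]]'
python3 -c "
from h import *
from plant import robot
import cv2
go(box(-34,38.5,67),0)
S=robot.read_camera('side')
g=lambda a:(255*(a/255.)**.5).astype('uint8')
cv2.imwrite('pics/c7.png',cv2.resize(g(S['pixels'][185:245,300:360]),(540,540),interpolation=2)[:,:,::-1])"
```

```text
t: 10.47
position: [541.7, 155.4, 71.0]
tool_rot: [0.024, 1.0, 0.0, 0.001]
wrist_force: [1.2, 0.4, -0.1]
finger_gap: -0.3
gripper_force: 0.0
t 10.47 box x,y -41.7 38.8 tipz 46.0 F [ 1.2  0.4 -0.1] shift/40 [-0.192 -0.008  0.101] turn/5 -0.002
```

View pics/c7.png

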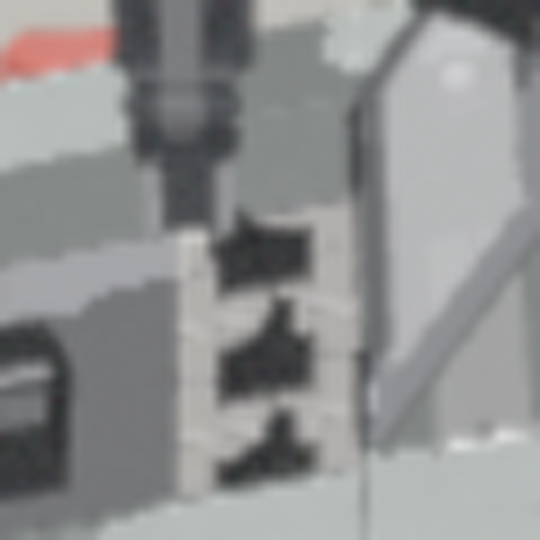

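The fingertip at (190,228) now sits just above the breaker's front edge, against the toggle tip (243,215). I keep pushing at this height.

```bash
python3 -m jog '[[-0.1,0,0,0],[-0.05,0,0,0],[0,0,0,0],[0,0,0,0]]'
python3 -c "
from h import *
go(box(-34,38.5,71),0)"
```

```text
t: 10.85
position: [546.6, 155.0, 70.3]
tool_rot: [0.024, 1.0, -0.0, 0.0]
wrist_force: [1.3, 1.2, 0.5]
finger_gap: 0.4
gripper_force: 0.0
t 10.85 box x,y -36.8 38.6 tipz 45.3 F [1.3 1.2 0.5] shift/40 [-0.07  -0.004 -0.016] turn/5 -0.002
```

```bash
python3 -m jog '[[-0.1,0,0,0],[-0.05,0,0,0],[0,0,0,0],[0,0,0,0]]'
python3 -c "
from h import *
from plant import robot
import cv2
go(box(-34,38.5,71),0)
S=robot.read_camera('side')
g=lambda a:(255*(a/255.)**.5).astype('uint8')
cv2.imwrite('pics/c8.png',cv2.resize(g(S['pixels'][185:245,300:360]),(480,480),interpolation=2)[:,:,::-1])"
```

```text
t: 11.18
position: [552.4, 154.7, 70.4]
tool_rot: [0.024, 1.0, -0.0, 0.0]
wrist_force: [0.1, 0.5, 0.0]
finger_gap: -0.0
gripper_force: 0.0
t 11.18 box x,y -30.9 38.7 tipz 45.4 F [0.1 0.5 0. ] shift/40 [ 0.076 -0.004 -0.016] turn/5 -0.002
```

View pics/c8.png

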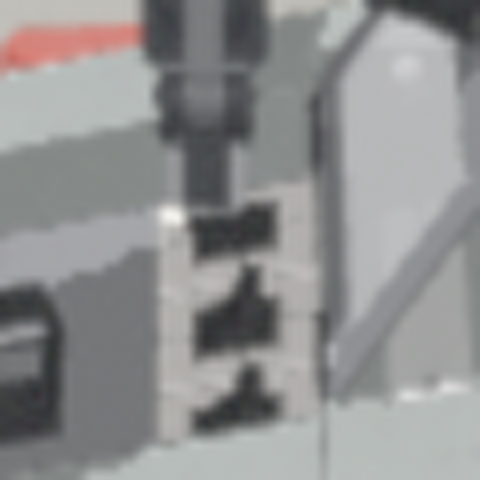

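The fingertip is riding over the toggle: no force, and the toggle is unmoved. So the tip stands about 6 mm behind the TCP. I'll go back, lower, and push again.

```bash
python3 -m jog '[[0,0,-0.15,0],[0.4,0,0,0],[0.3,0,0,0],[0,0,0.2,0],[0,0,0.25,0],[0,0,0,0],[0,0,0,0]]'
python3 -c "
from h import *
go(box(-57,38.5,58),0)"
```

```text
t: 11.82
position: [523.6, 155.9, 57.2]
tool_rot: [0.024, 1.0, -0.0, -0.001]
wrist_force: [0.0, 0.3, 0.1]
finger_gap: -0.1
gripper_force: 0.0
t 11.82 box x,y -59.8 38.4 tipz 32.2 F [0.  0.3 0.1] shift/40 [-0.07   0.002 -0.02 ] turn/5 -0.002
```

```bash
python3 -m jog '[[-0.2,0,0,0],[-0.15,0,0,0],[-0.05,0,0,0],[0,0,0,0],[0,0,0,0]]'
```

```text
t: 12.23
position: [541.7, 155.3, 58.7]
tool_rot: [0.024, 1.0, 0.0, 0.001]
wrist_force: [-0.2, 0.8, 0.5]
finger_gap: -0.3
gripper_force: 0.0
```

```bash
python3 -m jog '[[-0.1,0,0,0],[-0.05,0,0,0],[0,0,0,0]]'
```

```text
t: 12.48
position: [547.5, 155.0, 58.7]
tool_rot: [0.024, 1.0, 0.0, 0.001]
wrist_force: [-0.7, -0.0, 0.5]
finger_gap: 0.2
gripper_force: 0.0
```

```bash
python3 -m jog '[[-0.1,0,0,0],[-0.05,0,0,0],[0,0,0,0]]'; python3 -c "
from h import *
go(box(-57,38.5,58),0)"
```

```text
t: 12.73
position: [548.6, 154.9, 58.2]
tool_rot: [0.024, 1.0, 0.0, -0.004]
wrist_force: [-9.2, 0.3, 7.5]
finger_gap: -0.0
gripper_force: 5.0
t 12.73 box x,y -34.8 38.6 tipz 33.2 F [-9.2  0.3  7.5] shift/40 [ 0.556 -0.003  0.01 ] turn/5 0.004
```

I've now viewed 11 pictures, one over the limit of 10, so I'll view no more and check by measured numbers only. I back off and measure the toggle's tip in the side image.

```bash
python3 -m jog '[[0.2,0,0,0],[0.5,0,0,0],[0.3,0,-0.6,0],[0,0,-0.9,0],[0,0,-0.9,0],[0.5,0,-0.5,0],[0.5,0,0,0],[0,0,0,0]]'
cat > tog.py <<'E'
from h import *
from plant import robot
S0=dict(np.load('side4.npz'));S=robot.read_camera('side')
for n,c in(('before',S0),('now',S)):
  g=c['pixels'][205:242,318:342].sum(2)
  for y,z in((38,74),(0,78),(-38,78)):
    r=[]
    for x in(-33.5,-18.7):
      u,v=proj(c,box(x,y,z)).round().astype(int);r.append(int(c['pixels'][v-4:v+2,u-1:u+2].sum(2).mean()/3))
    print(n,'y',y,'darkness at front/rear tip place',r)
E
python3 tog.py
```

```text
t: 13.4
position: [470.5, 158.8, 176.2]
tool_rot: [0.024, 1.0, 0.0, 0.001]
wrist_force: [-0.8, 0.8, -1.0]
finger_gap: 0.3
gripper_force: 0.0
before y 38 darkness at front/rear tip place [36, 100]
before y 0 darkness at front/rear tip place [180, 78]
before y -38 darkness at front/rear tip place [163, 111]
now y 38 darkness at front/rear tip place [83, 27]
now y 0 darkness at front/rear tip place [105, 41]
now y -38 darkness at front/rear tip place [105, 64]
```

```bash
python3 - <<'E'
from h import *
from plant import robot
S0=dict(np.load('side4.npz'));S=robot.read_camera('side')
for n,c in(('before',S0),('now',S)):
  for y in(38,0,-38):
    u,v=proj(c,box(-26,y,70)).round().astype(int)
    g=c['pixels'][v-9:v+7,u-6:u+8].mean(2);m=g<.55*np.median(g[g>np.median(g)])
    rows=np.where(m.sum(1)>=2)[0];t=rows[0]
    print(n,y,'u0',u-6,'per row dark col mean',[(int(r),round(float(np.where(m[r])[0].mean()),1),int(m[r].sum())) for r in rows])
E
```

```text
before 38 u0 322 per row dark col mean [(5, 2.5, 2), (6, 3.0, 5), (7, 3.0, 5), (8, 3.5, 6), (9, 6.5, 10), (10, 6.5, 10), (11, 6.5, 10), (12, 7.0, 9), (13, 6.5, 8), (14, 5.0, 5)]
before 0 u0 322 per row dark col mean [(0, 6.5, 10), (1, 6.5, 10), (2, 5.0, 7), (3, 2.5, 2), (4, 8.5, 2), (5, 9.0, 3), (6, 8.5, 4), (7, 8.5, 4), (8, 9.0, 7), (9, 8.0, 9), (10, 7.0, 11), (11, 7.0, 11), (12, 7.0, 11), (13, 7.0, 11), (14, 5.0, 7), (15, 2.5, 2)]
before -38 u0 322 per row dark col mean [(0, 7.0, 11), (1, 5.0, 5), (4, 8.5, 2), (5, 9.0, 3), (6, 9.0, 3), (7, 9.0, 5), (8, 8.5, 8), (9, 7.0, 11), (10, 7.0, 11), (11, 5.5, 8), (12, 3.5, 2)]
now 38 u0 322 per row dark col mean [(4, 8.5, 2), (5, 9.0, 3), (6, 8.0, 3), (7, 8.0, 3), (8, 8.0, 5), (9, 8.0, 7), (10, 7.0, 9), (11, 6.5, 10), (12, 6.5, 10), (13, 6.5, 10), (14, 5.5, 6)]
now 0 u0 322 per row dark col mean [(0, 7.0, 11), (1, 6.5, 10), (2, 5.5, 8), (3, 3.0, 3), (4, 8.5, 2), (5, 9.0, 3), (6, 8.5, 4), (7, 8.5, 4), (8, 9.0, 7), (9, 8.0, 9), (10, 7.0, 11), (11, 7.0, 11), (12, 7.0, 11), (13, 7.0, 11), (14, 6.0, 9), (15, 3.0, 3)]
now -38 u0 322 per row dark col mean [(0, 7.0, 11), (1, 6.5, 10), (2, 3.5, 4), (3, 8.5, 2), (4, 9.0, 3), (5, 8.5, 4), (6, 8.5, 4), (7, 9.0, 7), (8, 8.0, 9), (9, 7.0, 11), (10, 7.0, 11), (11, 5.0, 7)]
```

All three tips now read the same (rear, column 8.5–9), so the toggle is on. Next: over the top and behind the open cover.

```bash
python3 -m jog '[[0,0,-0.8,0],[-0.3,-0.2,-0.7,0],[-0.9,-0.2,0,0],[-0.95,-0.2,0,0],[-0.95,-0.2,0,0],[-0.95,-0.2,0,0],[-0.5,0,0,0],[0,0,0,0],[0,0,0,0]]'
python3 -c "
from h import *
go(box(75,0,160),0)
from plant import robot
S=robot.read_camera('side');T=robot.read_camera('top')
np.savez('side9.npz',**S)"
```

```text
t: 14.25
position: [653.4, 109.2, 232.2]
tool_rot: [0.025, 1.0, -0.0, -0.001]
wrist_force: [-1.1, 0.3, -0.5]
finger_gap: -0.1
gripper_force: 0.0
t 14.25 box x,y 72.1 -1.9 tipz 207.2 F [-1.1  0.3 -0.5] shift/40 [-0.077  0.049  1.805] turn/5 -0.014000000000000002
```

```bash
python3 -c "
from h import *
S=dict(np.load('side4.npz'))
print(proj(S,box(48,62,189)),'seen 361.5,165.5', proj(S,box(48,-62,189)),'seen ~366,202')"
python3 -m jog '[[-0.08,0.05,0.4,0],[0,0,0.6,0],[0,0,0.6,0],[0,0,0.2,0],[0,0,0,0],[0,0,0,0]]'
```

```text
[362.1124927  162.81040479] seen 361.5,165.5 [366.56271265 202.13924488] seen ~366,202
t: 14.85
position: [654.7, 111.9, 162.6]
tool_rot: [0.024, 1.0, -0.0, -0.0]
wrist_force: [-0.1, -0.2, 1.2]
finger_gap: 0.2
gripper_force: 0.0
```

```bash
python3 -m jog '[[0.3,0,0,0],[0.4,0,0,0],[0.4,0,0,0],[0.4,0,0,0],[0.1,0,0,0],[0,0,0,0]]'; python3 -c "
from h import *
go(box(-32,0,162),0)"
```

```text
t: 15.35
position: [592.2, 115.1, 164.8]
tool_rot: [0.024, 1.0, 0.0, 0.002]
wrist_force: [0.8, 0.4, 0.4]
finger_gap: 0.0
gripper_force: 0.4
t 15.35 box x,y 10.7 1.0 tipz 139.8 F [0.8 0.4 0.4] shift/40 [ 1.068 -0.025  0.066] turn/5 0.004
```

Now along the arc, forward and down.

```bash
python3 -m jog '[[0.4,0,0.05,0],[0.4,0,0.05,0],[0.3,0,0.05,0],[0.3,0,0.2,0],[0.3,0,0.25,0],[0.15,0,0.3,0],[0.1,0,0.25,0],[0,0,0,0]]'; python3 -c "
from h import *
go(box(-80,0,100),0)"
```

```text
t: 16.02
position: [512.6, 118.5, 115.1]
tool_rot: [0.024, 1.0, -0.0, -0.001]
wrist_force: [-0.3, 0.2, 0.7]
finger_gap: 0.0
gripper_force: 0.6
t 16.02 box x,y -69.0 0.6 tipz 90.1 F [-0.3  0.2  0.7] shift/40 [ 0.275 -0.015  0.378] turn/5 0.0
```

```bash
python3 -m jog '[[0.15,0,0.2,0],[0.1,0,0.2,0],[0.1,0,0.2,0],[0.1,0,0.2,0],[0,0,0.1,0],[0,0,0,0],[0,0,0,0]]'; python3 -c "
from h import *
go(box(-88,0,72),0)"
```

```text
t: 16.6
position: [494.2, 119.4, 79.6]
tool_rot: [0.024, 1.0, -0.0, -0.002]
wrist_force: [-1.6, -0.0, 2.2]
finger_gap: -0.2
gripper_force: 0.9
t 16.6 box x,y -87.5 0.6 tipz 54.6 F [-1.6 -0.   2.2] shift/40 [ 0.013 -0.014  0.191] turn/5 0.0
```

```bash
python3 -m jog '[[0.01,0,0.15,0],[0,0,0.1,0],[0,0,0.1,0],[0,0,0.08,0],[0,0,0,0],[0,0,0,0]]'
```

```text
t: 17.1
position: [494.9, 119.4, 62.8]
tool_rot: [0.024, 1.0, 0.0, -0.001]
wrist_force: [-0.1, 0.3, 0.6]
finger_gap: -0.2
gripper_force: 0.8
```

```bash
python3 -m jog '[[0,0,0.06,0],[0,0,0.0,0],[0,0,0,0]]'
```

```text
t: 17.35
position: [495.4, 119.4, 61.3]
tool_rot: [0.024, 1.0, -0.0, 0.0]
wrist_force: [-0.9, -0.8, 4.1]
finger_gap: 0.2
gripper_force: 2.6
```

```bash
python3 -m jog '[[0,0,0.06,0],[0,0,0.0,0],[0,0,0,0]]'
```

```text
t: 17.6
position: [495.6, 119.5, 60.8]
tool_rot: [0.024, 1.0, -0.0, 0.0]
wrist_force: [-6.4, -0.3, 17.5]
finger_gap: -0.2
gripper_force: 9.6
```

```bash
python3 -m jog '[[0,0,-0.15,0],[0,0,-0.2,0],[0,0,-0.4,0],[0,0,-0.5,0],[0.5,0,-0.6,0],[0.9,0,-0.2,0],[0.9,0,-0.2,0],[0.9,0,-0.2,0],[0.6,0,0,0],[0,0,0,0]]'; python3 -m jog '[[0,0,0,0],[0,0,0,0],[0,0,0,0],[0,0,0,0],[0,0,0,0],[0,0,0,0],[0,0,0,0],[0,0,0,0]]'
python3 - <<'E'
from h import *
from plant import robot
for n in("top","side"):
    a=dict(np.load(n+"0.npz"));o=dict(np.load(n+"4.npz"));c=robot.read_camera(n)
    # mean grey in box area patches: cover press area and space where open cover stood
    for nm,p in(("cover front",box(-95,30,69)),("cover rear",box(-8,50,93)),("latch housing place",box(-88,-5,68)),("panel behind hinge",box(30,35,103)),("panel behind2",box(28,-10,102))):
        u,v=proj(c,p).round().astype(int);print(n,nm,[x["pixels"][v-2:v+3,u-2:u+3].mean((0,1)).astype(int).tolist() for x in(a,o,c)])
E
```

```text
t: 18.43
position: [337.6, 126.5, 155.5]
tool_rot: [0.023, 1.0, -0.0, -0.002]
wrist_force: [-0.4, -0.1, -1.4]
finger_gap: -0.1
gripper_force: 0.0
t: 19.1
position: [343.6, 126.7, 156.3]
tool_rot: [0.024, 1.0, -0.0, -0.0]
wrist_force: [-1.1, 0.5, 0.3]
finger_gap: -0.3
gripper_force: 0.0
top cover front [[129, 130, 133], [51, 53, 52], [56, 57, 58]]
top cover rear [[136, 137, 140], [235, 235, 235], [155, 156, 159]]
top latch housing place [[118, 119, 123], [51, 52, 55], [55, 56, 58]]
top panel behind hinge [[164, 175, 166], [150, 148, 150], [167, 178, 169]]
top panel behind2 [[241, 241, 238], [22, 22, 24], [243, 242, 240]]
side cover front [[98, 100, 104], [61, 64, 64], [52, 53, 55]]
side cover rear [[95, 98, 101], [67, 71, 70], [104, 107, 111]]
side latch housing place [[96, 98, 102], [44, 45, 47], [52, 53, 56]]
side panel behind hinge [[127, 134, 131], [129, 131, 132], [132, 140, 136]]
side panel behind2 [[188, 191, 189], [85, 87, 90], [196, 198, 196]]
```

```bash
python3 - <<'E'
from h import *
from plant import robot
a=np.load("top0.npz")["pixels"].astype(int);c=robot.read_camera("top")["pixels"].astype(int)
for n,(x0,x1,y0,y1) in dict(driver=(260,282,145,235),mug=(195,242,185,240),tape=(212,263,135,186),dropper=(402,426,214,238)).items():
    print(n,(abs(a-c)[y0:y1,x0:x1].sum(2)>60).mean().round(3))
robot.finish_job()
E
```

```text
driver 0.0
mug 0.0
tape 0.0
dropper 0.0
the job is handed in; nothing more can be done
```

The job is handed in: the tripped left breaker is back on with the other two, the cover is latched shut, and the screwdriver, mug, tape roll and dropper bottle haven't moved; however, I viewed 11 pictures, one over the limit of 10, and made all later checks by pixel measurements.

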